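# Trip the hidden catch of an empty napkin dispenser with its release pin and open the cover

## Robot

A 7-joint arm with a two-finger parallel gripper is mounted at the origin on the work surface. World frame = base frame: x ahead of the robot, y to its left, z up, the work surface at z = 0. Lengths are in mm, angles in rad, forces in N, time in s.
With the tool pointing down it reaches from about 400 to 875 mm from the base axis. Payload 4.4 kg.
Tool frame: the origin (TCP) lies midway between the tips of the shut fingers; the grasp point (between the pads) lies 19 mm behind it; z points along the fingers, y is the line along which they close (so a half turn about z gives the same grasp; the last joint's range is limited). The gripper opens to 85 mm and grips with 20 to 120 N. Pads are 22 mm wide; open, the fingers measure 114 mm over their backs; the gripper's body (76 mm by 85 mm) begins 54 mm behind the grasp point. The pads swing forward as they close: fully open they stand 13 mm farther back than shut.
Start: joints at [-1.366, 0.628, 0.038, 1.517, -0.027, 0.996, -0.02], TCP at [173.852, 626.333, 231.313] pointing down, gripper open.
Joint ranges: [-3.06, 3.06], [-0.37, 2.12], [-1.25, 1.32], [0.18, 2.47], [-1.1, 4.24], [0.23, 1.98], [-2.94, 2.94]. Speed limits (rad/s): [2.57, 2.57, 3.14, 3.14, 3.14, 3.14, 3.14].

## Interface

Orientations are given as [roll, pitch, yaw] about the fixed x, y, z axes, in that order (R = Rz(yaw) Ry(pitch) Rx(roll)).
In Python, from cell import telemetry, eyes, ctrl, finder gives the robot as it stands.
- The arm moves only by the tool move_arm, never from a script. Its argument "steps" is a list of rows, each a list of 7 numbers: the turn, a rotation vector about the world's x, y, z in degrees, then the shift along the world's x, y, z in m, then the finger opening in m, from 0 to 0.0854. A call has 1 to 5 rows; each row shifts and turns the commanded pose from where the row before left it; what a row does not reach is not made up. A row lasts 1/10 s, in which the tool goes at most 50 mm and 8.59 degrees, less where a joint would pass 70% of its speed; a pose out of reach is approached as far as the arm can. A call with a gripper value outside its range is refused whole. The fingers move at their own pace and stop on an object; the grip force is fixed at half the most. Time passes only in rows, so rows that do not move let the fingers close. It gives the time, the measured TCP pose, the force, the opening and the grip force at its end, in the units of the state.
- telemetry.read_state(): the state, without advancing time (a new reading comes with each control period).
- eyes.get_image(name): name is "side" or "top" or "wrist"; returns (picture, depth): 400x640x3 uint8, blue, green, red; 400x640 float32, mm along the optical axis (not along the pixel's ray), 0 where there is no reading.
- eyes.calibration(name): a dict with "fx", "fy", "cx", "cy" (pixels), "position" and "attitude" of the camera in the world. Camera axes: x right, y down, z forward; pixel columns grow to the right and rows downward; lengths in mm; the calibration is good to about 2 mm. The wrist camera is an equidistant fisheye: a pixel r from the principal point sees the ray r / f radians off the axis. A picture is of the moment at which its call begins: read the wrist's pose just before it. calibration takes no time and is no camera call; for the wrist camera it gives the pose at the moment of the call.
- ctrl.finish_job(): hands the job in; it is judged then, once.
Trained networks look in the newest picture that a camera, given by its name, has taken for a name from the list of things; names that differ only in an ending like _2 or _b are one class to them, and where a whole thing is asked for, a point or a joint stands for the part that bears it (a point fixed in the world has none). Each returns a list of dicts, best first, with "confidence" (0 to 1); they miss things now and then, are a little off and sometimes report something else, mostly with a low value. They report only what shows in the picture. A call takes as long as a camera call. They do not tell look-alikes from the thing itself.
- finder.boxes_of(camera, name): "location" ([x, y, z] in mm, in the coordinates of the camera as it stood for that picture, good to about 4 mm: the middle of the surface that is visible of it).
- finder.cut_out(camera, name): "mask" (400x640 bool, what is visible of it).
- finder.pinpoint(camera, name): "location" ([x, y, z] in mm, in the coordinates of the camera as it stood for that picture, good to about 4 mm: a listed point, or the origin of a listed thing).
The state is a dict: "clock": time; "qpos": joint angles; "qd": joint speeds; "tau": joint torques, N m; "eef_pos": TCP position; "tool_rot": TCP orientation; "force": force on the tool from outside, world axes, zero at the start; "torque": the same for the moment, N m; "width": finger opening in mm; "gripper_force": force on a finger pad.
Only numpy, scipy, OpenCV 4.12 (cv2) and the standard library are available. Lean on these libraries where they do the work, as an engineer would, in place of code of your own. Each camera call takes 0.05 s, during which the arm holds its last target. There are 200 camera calls.

## Task

The napkin dispenser on the counter is empty and has to be opened for refilling. Draw its release key (the one with the plain straight black grip and the blunt steel pin) out of the wooden tool block, put the pin down through the small hole in the dispenser's roof, feel for the spring catch below and press it gently, without leaning on it, until the front cover springs ajar. Put the key back upright and fully home in the block, swing the cover all the way down, and leave everything else on the counter where it is.

Things in the scene. Friction and masses are not known exactly. Their poses are not given: they have to be found in the camera images.
- dispenser: Napkin dispenser, white plastic, bare steel cover, fixed: a box 130 mm deep (its x), 160 wide (its y), 170 high to the top of its flat 6 mm roof. Origin: centre of its underside. The cover looks to its -x; yaw varies. It takes no more than 20 N from the key. The spring catch inside starts to yield at about 4 N and pushes back about 0.5 N more per mm, plus 1 to 2 N of friction.
- hole (a point): Centre of the access hole, 8.5 mm in diameter, at the roof's upper face, 10 mm in front (-x) of the dispenser's middle; axes as the dispenser's. Straight through the 6 mm roof, free below. Under it, out of sight, the catch's level steel plate (26 x 24 mm) lies 14 to 34 mm below the roof's upper face (differs). Pressed 6 mm down it frees the cover; after 9 mm comes a rigid stop.
- cover (a joint): Opening angle of the front cover, a panel 156 mm wide, 5 mm thick, hinged along its lower edge (hinge line 67.5 mm in front of the dispenser's middle, 10 mm above the counter). 0 closed and latched; when tripped it springs to about 0.1 and stays; 1.45 is the stop, cover nearly level. Stiff hinge: stays where left, about 2 to 3 N at its upper edge move it; push its inner side or tab from behind.
- cover_pull (a point): Middle of the upper edge of the pull tab on the cover: a tab 60 mm wide, 6 mm thick, standing 30 mm above the roof when the cover is closed; 190 mm from the hinge line along the cover. Moves with the cover; its z points from the hinge along the cover to the tab, its -x out of the cover's outer face.
- key: Release key, loose, about 60 g: round black grip 18 mm in diameter and 56 mm long over a steel guard disc 24 mm in diameter, 4 mm thick; under it a blunt round-ended steel pin 6 mm in diameter, 60 mm long. Origin: centre of the guard's underside; z runs up the grip (4 to 60 mm). Stands with its pin in one of the block's three holes (which one varies), guard flat on the block.
- key_tip (a point): End of the key's pin, 60 mm below the key's origin.
- tool_block: Dark wooden tool block, fixed, 64 mm (its x) by 180 mm (its y) by 72 mm high, with three upright holes in a row along its y. Origin: centre of its underside.
- tool_block_hole0 (a point): Mouth of the block's hole at y = -60 mm from its middle, on its upper face 72 mm above the counter; 10 mm in diameter, right through.
- tool_block_hole1 (a point): Mouth of the block's middle hole, likewise.
- tool_block_hole2 (a point): Mouth of the block's hole at y = +60 mm, likewise.
- thermometer: Dial thermometer in the block: steel disc 40 mm in diameter with white face, 24 mm over the block, on a thin stem. Leave alone. Origin where it rests on the block.
- ice_pick: Ice pick in the block: bulging wooden grip 27 mm wide, 60 mm over the block, on a thin spike. Leave alone. Origin where it rests on the block.
- custard_cup: Glass custard cup, 90 mm across, 55 mm high. Leave alone. Origin: centre of its underside.
- spatula: Green spatula 290 mm long lying flat. Leave alone. Origin: under its middle, x along it.
- scoop: Aluminium scoop 210 mm long, 70 mm wide, bowl towards its +x. Leave alone. Origin: under the back end of the bowl.
- trivet: Round black plastic trivet 170 mm across, 10 mm thick, near the sink edge. Leave alone. Origin: centre of its underside.
Things that resemble listed ones, but are neither listed nor needed, are in the scene too. What is shaped like the key but blue is not meant.

How it is judged:
By the outcome, as a careful person would: the job done as asked, in the order asked, and still so for the second after the job is handed in, with the robot touching nothing.
It also fails if it takes over 72 s, if anything falls off the work surface, if the arm or the gripper's body presses on something with over 40 N, if the wrist force passes 120 N, or if a joint passes its speed limit or range.

## Working session

There is one attempt and no reset: what is moved stays moved. The work goes in short steps, Python scripts to look and compute and a tool call to move; the robot and the scene stay as the last step left them, time stands still between calls to the robot, and variables do not carry over. Pictures are saved under pics/ and viewed, at most 10 in all, crops included, and the job is handed in when it is done.

Besides the shell and the picture viewer there is one more tool, called after "Call:" as name([rows], argument=value, ...), one row to a line, values as JSON. move_arm: Moves the arm, as the interface text tells. Its arguments: {"type":"object","properties":{"steps":{"type":"array"}},"required":["steps"]}

```bash
ls; mkdir -p pics; cat > h.py <<'E'
import numpy as np,cv2
from scipy.spatial.transform import Rotation as R
from cell import telemetry, eyes, ctrl, finder
def T(c):
    a=np.array(c["attitude"],float)
    M=a if a.shape==(3,3) else R.from_euler('xyz',a).as_matrix() if a.size==3 else None
    return M,np.array(c["position"],float)
def w(c,p): M,t=T(c); return M@np.array(p)+t
def cloud(c,d):
    v,u=np.mgrid[:400,:640]
    P=np.stack([(u-c["cx"])/c["fx"]*d,(v-c["cy"])/c["fy"]*d,d],-1)
    M,t=T(c); return P@M.T+t
E
python3 - <<'E'
from h import *
print(telemetry.read_state())
for n in("side","top"):
    c=eyes.calibration(n);print(c)
    im,d=eyes.get_image(n);cv2.imwrite(f"pics/{n}0.png",im);np.save(n,d)
    for k in["dispenser","hole","cover_pull","key","key_tip","tool_block","tool_block_hole0","tool_block_hole1","tool_block_hole2","thermometer","ice_pick","custard_cup","spatula","scoop","trivet"]:
        r=finder.pinpoint(n,k);print(n,k,[(w(c,q["location"]).round().tolist(),round(q["confidence"],2)) for q in r[:4]])
E
```

```text
pics
{'clock': 0.0, 'qpos': array([-1.36579158,  0.62937588,  0.03844526,  1.51836139, -0.0270004 ,
        0.99627495, -0.01999408]), 'qd': array([ 0.00200499, -0.00029313,  0.00153967, -0.00089388, -0.0008672 ,
        0.00162227, -0.00111023]), 'tau': array([-1.61777907e-04, -5.63410842e+01,  1.22618929e+00, -1.93442005e+01,
        1.09494198e-02,  1.07235930e-02, -3.86117080e-06]), 'eef_pos': array([173.68832475, 625.72450266, 230.3719729 ]), 'tool_rot': array([-3.13969144e+00,  2.80009107e-05,  2.87079112e+00]), 'force': array([-0.24678473,  0.37516089, -0.01656314]), 'torque': array([ 0.02835466,  0.00368923, -0.02298361]), 'gripper_force': 0.0, 'width': 85.47760488794462}
{'fx': 446.02525233110555, 'fy': 446.02525233110555, 'cx': 312.6368688453655, 'cy': 198.72848912884902, 'position': array([267.01708856, 755.1686909 , 940.70082862]), 'attitude': array([-2.34539916,  0.00988803, -2.74342481])}
side dispenser [([632.0, -268.0, -1.0], 0.81)]
side hole [([634.0, -257.0, 167.0], 0.82)]
side cover_pull []
side key [([546.0, 227.0, 74.0], 0.66), ([534.0, 135.0, 61.0], 0.66)]
side 
[... 1357 characters left out ...]
 346.0, 70.0], 0.27)]
top tool_block_hole0 [([538.0, 227.0, 76.0], 0.86), ([533.0, 285.0, 76.0], 0.73), ([526.0, 349.0, 68.0], 0.7), ([388.0, 188.0, 1.0], 0.4)]
top tool_block_hole1 [([538.0, 227.0, 76.0], 0.86), ([533.0, 285.0, 76.0], 0.73), ([526.0, 349.0, 68.0], 0.7), ([388.0, 188.0, 1.0], 0.4)]
top tool_block_hole2 [([538.0, 227.0, 76.0], 0.86), ([533.0, 285.0, 76.0], 0.73), ([526.0, 349.0, 68.0], 0.7), ([388.0, 188.0, 1.0], 0.4)]
top thermometer [([532.0, 288.0, 72.0], 0.69)]
top ice_pick [([525.0, 343.0, 72.0], 0.68)]
top custard_cup [([644.0, 173.0, 2.0], 0.68)]
top spatula [([801.0, 120.0, -2.0], 0.59)]
top scoop [([386.0, 189.0, 2.0], 0.69)]
top trivet [([479.0, -433.0, 0.0], 0.64)]
```

```bash
python3 - <<'E'
from h import *
im=cv2.imread("pics/side0.png")
cv2.imwrite("pics/s0.png",cv2.resize(im,(800,500)))
print(im.shape)
c=eyes.calibration("side");M,t=T(c)
for p in[(541,226,100),(533,135,80)]:
    q=M.T@(np.array(p)-t);print(q[0]/q[2]*c["fx"]+c["cx"],q[1]/q[2]*c["fy"]+c["cy"])
E
```

```text
(400, 640, 3)
295.435958925113 280.49919215271564
314.19714787255185 257.62655601719825
```

View pics/s0.png

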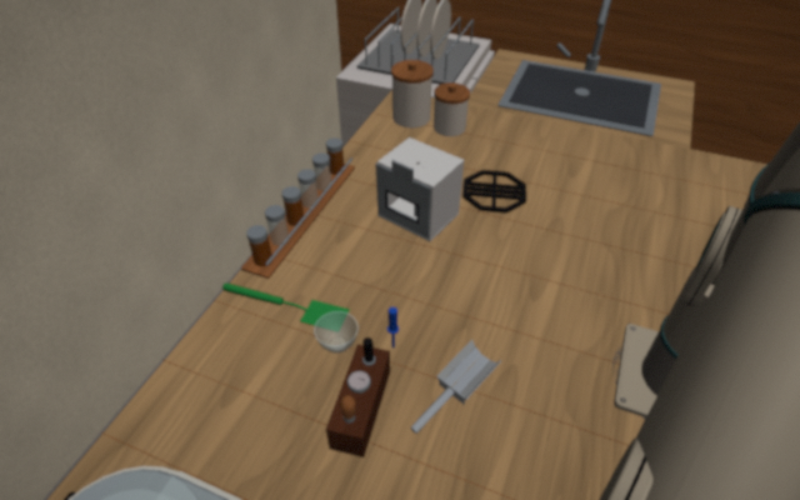

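View pics/top0.png

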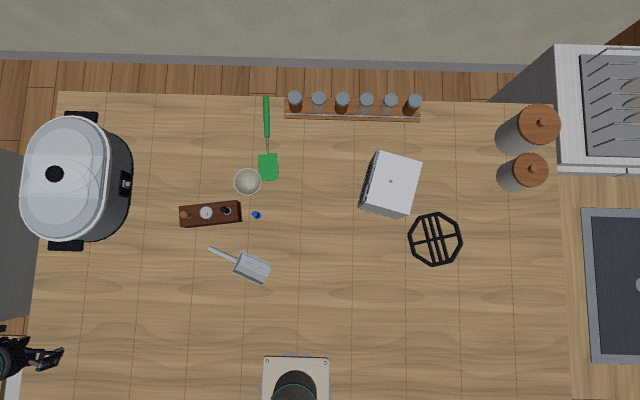

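```bash
python3 - <<'E'
from h import *
for n in("top","side"):
    c=eyes.calibration(n);d=np.load(n+".npy");P=cloud(c,d)
    for nm,cen,rad,z0,z1 in[("roof",(632,-262),130,160,182),("block",(533,286),110,66,80)]:
        m=(d>0)&(P[...,2]>z0)&(P[...,2]<z1)&(np.hypot(P[...,0]-cen[0],P[...,1]-cen[1])<rad)
        Q=P[m];r=cv2.minAreaRect(Q[:,:2].astype(np.float32));print(n,nm,m.sum(),r,Q[:,2].mean())
    m=(d>0)&(P[...,2]>190)&(P[...,2]<215)&(np.hypot(P[...,0]-640,P[...,1]+200)<60);print("tab",P[m].mean(0),m.sum())
    m=(d>0)&(P[...,2]>120)&(P[...,2]<140)&(np.hypot(P[...,0]-541,P[...,1]-227)<25);print("keytop",P[m].mean(0),m.sum())
print(eyes.calibration("wrist"))
E
```

```text
top roof 2551 ((630.9164428710938, -264.9118957519531), (138.76321411132812, 161.16497802734375), 75.46665954589844) 170.28938014221
top block 935 ((533.1392822265625, 285.22723388671875), (64.44163513183594, 180.79295349121094), 7.963770866394043) 72.38203135783374
tab [ 646.54316999 -199.69984751  199.54453441] 50
keytop [541.37093904 224.88521063 131.37006762] 35
side roof 1573 ((631.1795043945312, -263.888916015625), (146.46812438964844, 167.2400665283203), 74.31361389160156) 169.44872311997665
side block 1575 ((535.1083374023438, 286.193359375), (65.17562103271484, 183.54849243164062), 8.030179023742676) 72.15789239471141
tab [ 648.24398864 -196.53820461  196.18185341] 76
keytop [542.12933014 230.13403923 129.70693181] 62
{'fx': 309.70691628693146, 'fy': 309.70691628693146, 'cx': 317.5366776233918, 'cy': 198.56612278176712, 'position': array([108.6635912 , 645.93076594, 372.87467426]), 'attitude': array([2.87052775e+00, 1.21344268e-03, 1.30019182e+00])}
```

Call:
move_arm([
  [0,0,-8,0.045,-0.02,0,0.05],
  [0,0,-8,0.045,-0.02,0,0.05],
  [0,0,-8,0.035,-0.035,0,0.05],
  [0,0,-8,0.035,-0.035,0,0.05],
  [0,0,-8,0.03,-0.04,0,0.05],
])

```text
clock: 2.1
eef_pos: [365.8, 475.3, 231.4]
tool_rot: [3.14, -0.0, 2.167]
force: [0.2, -0.1, 0.9]
width: 50.2
gripper_force: 0.0
```

Call:
move_arm([
  [0,0,-5.2,0.027,-0.038,0,0.05],
  [0,0,-5.2,0.027,-0.038,0,0.05],
  [0,0,-5.2,0.027,-0.038,0,0.05],
  [0,0,-5.2,0.027,-0.038,0,0.05],
  [0,0,-5.4,0.027,-0.038,0,0.05],
])

```text
clock: 2.6
eef_pos: [499.7, 284.9, 231.6]
tool_rot: [3.141, -0.001, 1.712]
force: [0.0, -0.6, 0.2]
width: 49.8
gripper_force: 0.0
```

Call:
move_arm([
  [0,0,0,0.025,-0.032,0,0.05],
  [0,0,0,0.016,-0.027,0,0.05],
  [0,0,0,0,0,0,0.05],
])

```text
clock: 2.9
eef_pos: [542.9, 221.1, 231.8]
tool_rot: [3.139, 0.004, 1.707]
force: [-0.4, 0.3, -0.9]
width: 50.1
gripper_force: 0.0
```

```bash
python3 - <<'E'
from h import *
s=telemetry.read_state();print(s["eef_pos"],s["tool_rot"],s["force"])
c=eyes.calibration("wrist");print(c)
im,d=eyes.get_image("wrist");cv2.imwrite("pics/w1.png",im);np.save("w1",d)
for k in("key","tool_block_hole0","thermometer"):
    print(k,[(w(c,q["location"]).round(1).tolist(),round(q["confidence"],2)) for q in finder.pinpoint("wrist",k)[:3]])
def ray(u,v):
    x,y=u-c["cx"],v-c["cy"];r=np.hypot(x,y);t=r/c["fx"];return x,y,r,t
v,u=np.mgrid[:400,:640]
x,y,r,t=ray(u,v)
k=np.tan(t)/np.maximum(r,1e-6)*d
P=np.stack([x*k,y*k,d],-1)@T(c)[0].T+T(c)[1]
m=(d>0)&(P[...,2]>126)&(P[...,2]<138)&(np.hypot(P[...,0]-541,P[...,1]-227)<30)&(t<1.3)
print(m.sum(),P[m].mean(0),P[m].min(0),P[m].max(0)); print(cv2.minEnclosingCircle(P[m][:,:2].astype(np.float32)))
E
```

```text
[542.94989819 221.13640797 231.78532505] [3.13931882 0.00350596 1.7067888 ] [-0.39019388  0.34612129 -0.88190359]
{'fx': 309.70691628693146, 'fy': 309.70691628693146, 'cx': 317.5366776233918, 'cy': 198.56612278176712, 'position': array([533.60871319, 290.30060953, 373.12361954]), 'attitude': array([ 2.86556378e+00, -1.35268082e-03,  1.36220088e-01])}
key [([545.3, 223.9, 70.6], 0.92), ([536.1, 138.9, 56.6], 0.89)]
tool_block_hole0 [([525.6, 341.9, 71.6], 0.76)]
thermometer [([534.7, 289.8, 70.6], 0.59)]
375 [543.21452341 228.04402445 130.68697909] [534.44723362 218.93367249 126.33121924] [551.89408166 236.17777401 132.85157356]
((543.1681518554688, 227.82896423339844), 9.19537353515625)
```

View pics/w1.png

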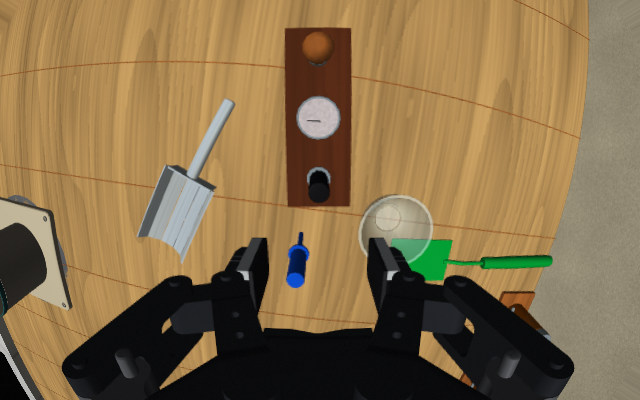

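```bash
python3 - <<'E'
import cv2
im=cv2.imread("pics/w1.png")[100:300,250:400]
cv2.imwrite("pics/w1c.png",cv2.resize(im,None,fx=3,fy=3,interpolation=cv2.INTER_CUBIC))
E
```

```text
(no output)
```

View pics/w1c.png

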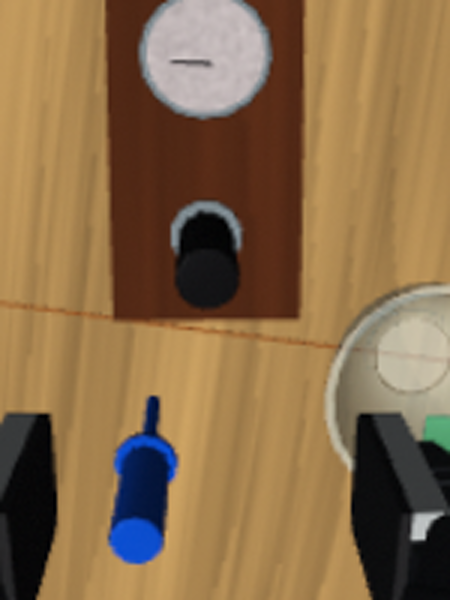

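Call:
move_arm([
  [0,0,0,0,0.0064,-0.01,0.045],
  [0,0,0,0,0,-0.045,0.045],
  [0,0,0,0,0,-0.045,0.045],
  [0,0,0,0,0,-0.036,0.045],
  [0,0,0,0,0,0,0.04],
])

```text
clock: 3.6
eef_pos: [535.0, 234.1, 90.1]
tool_rot: [-3.131, 0.002, 1.718]
force: [-1.4, -0.5, -0.0]
width: 39.9
gripper_force: 0.0
```

Call:
move_arm([
  [0,0,0,0,0,0,0.01],
  [0,0,0,0,0,0,0.01],
  [0,0,0,0,0,0,0.01],
  [0,0,0,0,0,0,0.01],
  [0,0,0,0,0,0,0.01],
])

```text
clock: 4.1
eef_pos: [540.4, 234.0, 96.4]
tool_rot: [3.14, -0.001, 1.715]
force: [-0.0, 0.7, 3.7]
width: 16.7
gripper_force: 58.7
```

```bash
python3 - <<'E'
from h import *
s=telemetry.read_state();print({k:s[k] for k in("eef_pos","tool_rot","force","torque","width","gripper_force","qpos")})
E
```

```text
{'eef_pos': array([540.42150094, 234.0426799 ,  96.38654485]), 'tool_rot': array([ 3.13980957e+00, -7.16702181e-04,  1.71538742e+00]), 'force': array([-0.04956846,  0.65189578,  3.68285339]), 'torque': array([-0.04236675,  0.09890431, -0.00636281]), 'width': 16.686859802622973, 'gripper_force': 58.70481848716736, 'qpos': array([-0.62982989,  0.73488393,  0.27789818,  1.81532557, -0.31655005,
        0.63296808, -0.01881199])}
```

Call:
move_arm([
  [0,0,0,0,0,0,0.04],
  [0,0,0,0,0,0,0.04],
  [0,0,0,0,-0.0065,0,0.04],
  [0,0,0,0,0,0,0.04],
  [0,0,0,0,0,0,0.04],
])

```text
clock: 4.6
eef_pos: [539.9, 226.7, 95.3]
tool_rot: [-3.141, 0.0, 1.715]
force: [-0.4, 0.1, -0.1]
width: 40.0
gripper_force: 0.0
```

```bash
cat >> h.py <<'E'
def wcloud(c,d):
    v,u=np.mgrid[:400,:640]
    x,y=u-c["cx"],v-c["cy"];r=np.hypot(x,y);t=r/c["fx"]
    k=np.tan(t)/np.maximum(r,1e-6)*d
    P=np.stack([x*k,y*k,d],-1)@T(c)[0].T+T(c)[1]
    return P,t
def st():
    s=telemetry.read_state();print({k:np.round(s[k],3).tolist() for k in("clock","eef_pos","tool_rot","force","torque","width","gripper_force")})
E
python3 - <<'E'
from h import *
st()
c=eyes.calibration("wrist");im,d=eyes.get_image("wrist");cv2.imwrite("pics/w2.png",im)
P,t=wcloud(c,d)
for z0,z1 in((122,138),(74.5,80)):
    m=(d>0)&(P[...,2]>z0)&(P[...,2]<z1)&(np.hypot(P[...,0]-541,P[...,1]-227)<20)
    print(m.sum(), P[m].mean(0) if m.any() else 0)
E
```

```text
{'clock': 4.6, 'eef_pos': [539.94, 226.693, 95.283], 'tool_rot': [-3.141, 0.0, 1.715], 'force': [-0.368, 0.104, -0.113], 'torque': [0.007, -0.023, 0.047], 'width': 40.025, 'gripper_force': 0.0}
1698 [542.9583073  228.89539988 129.63554282]
354 [541.1749256  232.12088327  75.67333128]
```

View pics/w2.png

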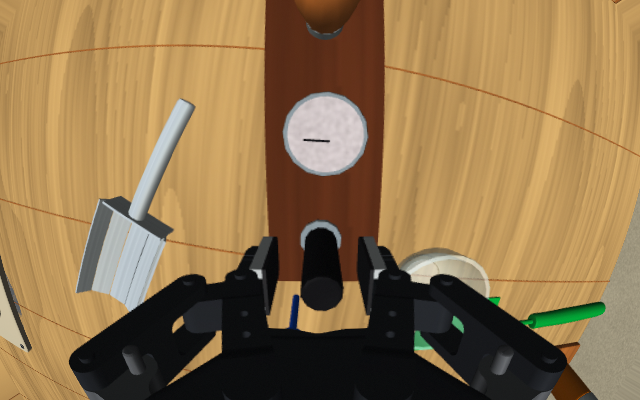

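Call:
move_arm([
  [0,0,0,0.002,0.0005,0,0.01],
  [0,0,0,0,0,0,0.01],
  [0,0,0,0,0,0,0.01],
  [0,0,0,0,0,0,0.01],
  [0,0,0,0,0,0,0.01],
])

```text
clock: 5.15
eef_pos: [542.1, 227.9, 95.4]
tool_rot: [3.141, -0.0, 1.715]
force: [0.2, -0.2, -0.1]
width: 16.7
gripper_force: 58.4
```

```bash
python3 - <<'E'
from h import *
st()
E
```

```text
{'clock': 5.15, 'eef_pos': [542.145, 227.886, 95.449], 'tool_rot': [3.141, -0.0, 1.715], 'force': [0.214, -0.157, -0.073], 'torque': [0.046, -0.181, -0.028], 'width': 16.709, 'gripper_force': 58.408}
```

Call:
move_arm([
  [0,0,0,0,0,0.02,0.01],
  [0,0,0,0,0,0.03,0.01],
  [0,0,0,0,0,0.04,0.01],
  [0,0,0,0,0,0.04,0.01],
  [0,0,0,0,0,0.04,0.01],
])

```text
clock: 5.65
eef_pos: [541.1, 227.4, 266.6]
tool_rot: [-3.14, 0.0, 1.715]
force: [0.6, -0.1, -0.7]
width: 16.3
gripper_force: 59.3
```

Call:
move_arm([
  [0,0,0,0.005,-0.03,0.015,0.01],
  [0,0,0,0.008,-0.046,0.015,0.01],
  [0,0,0,0.008,-0.048,0,0.01],
  [0,0,0,0.009,-0.048,0,0.01],
  [0,0,0,0.009,-0.048,0,0.01],
])

```text
clock: 6.15
eef_pos: [580.4, 6.1, 295.3]
tool_rot: [-3.141, -0.0, 1.716]
force: [0.6, 0.5, -0.8]
width: 16.6
gripper_force: 59.3
```

Call:
move_arm([
  [0,0,0,0.009,-0.048,0,0.01],
  [0,0,0,0.009,-0.048,0,0.01],
  [0,0,0,0.009,-0.048,0,0.01],
  [0,0,0,0.009,-0.048,0,0.01],
  [0,0,0,0.008,-0.045,0,0.01],
])

```text
clock: 6.65
eef_pos: [624.4, -231.4, 294.9]
tool_rot: [-3.141, -0.001, 1.715]
force: [-0.4, 0.3, -1.0]
width: 16.4
gripper_force: 59.3
```

Call:
move_arm([
  [0,0,0,0.007,-0.03,0,0.01],
  [0,0,0,0,0,0,0.01],
  [0,0,0,0,0,0,0.01],
])

```text
clock: 6.95
eef_pos: [631.1, -259.6, 294.4]
tool_rot: [-3.14, -0.001, 1.714]
force: [-0.3, 0.2, -0.7]
width: 16.4
gripper_force: 59.3
```

```bash
python3 - <<'E'
from h import *
st()
c=eyes.calibration("wrist");im,d=eyes.get_image("wrist");cv2.imwrite("pics/w3.png",im);np.save("w3",d)
for k in("hole","key","key_tip","cover_pull","dispenser"):
    print(k,[(w(c,q["location"]).round(1).tolist(),np.round(q["location"],1).tolist(),round(q["confidence"],2)) for q in finder.pinpoint("wrist",k)[:2]])
st()
E
```

```text
{'clock': 6.95, 'eef_pos': [631.116, -259.626, 294.419], 'tool_rot': [-3.14, -0.001, 1.714], 'force': [-0.304, 0.179, -0.736], 'torque': [0.06, 0.012, 0.041], 'width': 16.41, 'gripper_force': 59.324}
hole [([633.6, -255.4, 170.5], [3.0, -8.2, 273.4], 0.64)]
key [([633.9, -264.9, 270.9], [1.7, 27.8, 179.2], 0.71), ([632.6, -252.5, 166.9], [2.4, -12.1, 276.0], 0.48)]
key_tip [([629.0, -262.5, 213.1], [-2.7, 9.3, 234.0], 0.97)]
cover_pull [([649.2, -203.7, 202.1], [25.8, -46.9, 229.7], 0.88)]
dispenser []
{'clock': 7.25, 'eef_pos': [632.126, -257.687, 295.501], 'tool_rot': [3.141, -0.001, 1.717], 'force': [0.336, 0.012, -0.458], 'torque': [-0.009, -0.041, 0.02], 'width': 16.308, 'gripper_force': 59.323}
```

View pics/w3.png

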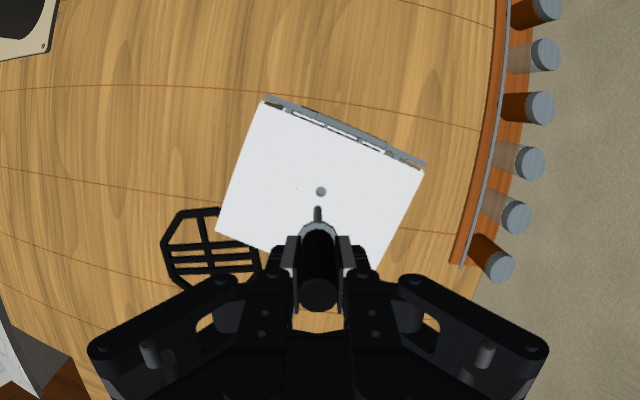

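Call:
move_arm([
  [0,0,0,0,0,-0.025,0.01],
  [0,0,0,0,0,0,0.01],
  [0,0,0,0,0,0,0.01],
  [0,0,0,0,0,0,0.01],
])

```text
clock: 7.65
eef_pos: [632.4, -259.3, 271.4]
tool_rot: [3.14, 0.001, 1.716]
force: [0.1, 0.5, -0.1]
width: 16.6
gripper_force: 59.3
```

```bash
python3 - <<'E'
from h import *
st()
c=eyes.calibration("wrist");im,d=eyes.get_image("wrist");np.save("w4",d);cv2.imwrite("w4raw.png",im)
print(c["position"],c["attitude"])
cr=im[150:260,270:370];cv2.imwrite("pics/w4.png",cv2.resize(cr,None,fx=6,fy=5.4,interpolation=cv2.INTER_CUBIC))
E
```

```text
{'clock': 7.65, 'eef_pos': [632.351, -259.311, 271.393], 'tool_rot': [3.14, 0.001, 1.716], 'force': [0.079, 0.518, -0.128], 'torque': [0.027, -0.039, -0.03], 'width': 16.577, 'gripper_force': 59.306}
[ 622.62093461 -190.58027603  412.8930233 ] [ 2.86828409e+00 -2.93835561e-04  1.45170919e-01]
```

View pics/w4.png

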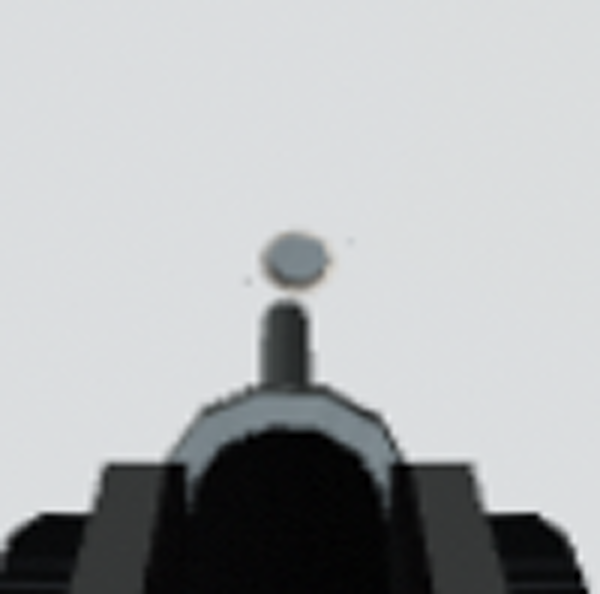

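```bash
cat >> h.py <<'E'
def hit(c,u,v,z):
    x,y=u-c["cx"],v-c["cy"];r=np.hypot(x,y);t=r/c["fx"]
    g=T(c)[0]@np.array([x/r*np.sin(t),y/r*np.sin(t),np.cos(t)]);p=T(c)[1]
    return p+g*(z-p[2])/g[2]
E
python3 - <<'E'
from h import *
c=eyes.calibration("wrist");c["position"]=np.array([622.62093461,-190.58027603,412.8930233]);c["attitude"]=np.array([2.86828409e+00,-2.93835561e-04,1.45170919e-01])
a=hit(c,319.3,198.1,170);b=hit(c,317.75,209.5,191);print(a,b,a-b)
im=cv2.imread("w4raw.png");g=cv2.cvtColor(im,6).astype(float)
print(g[185:230,308:332:1].round().astype(int)[::2])
E
```

```text
[ 633.90489539 -257.34479181  170.        ] [ 633.07737892 -260.54269561  191.        ] [  0.82751647   3.1979038  -21.        ]
[[220 220 221 221 221 220 221 221 221 220 221 221 221 221 221 221 221 221
  221 221 221 220 221 221]
 [221 222 221 221 220 221 221 221 221 221 221 220 221 220 221 220 221 221
  221 221 221 221 221 221]
 [221 221 221 221 221 221 221 221 221 221 221 221 221 221 221 221 221 221
  222 221 221 221 221 221]
 [221 221 221 221 221 221 221 221 221 221 218 218 219 220 221 221 221 221
  221 221 221 221 221 221]
 [221 221 221 221 221 221 221 209 185 163 153 157 168 186 202 214 220 221
  221 221 221 221 221 221]
 [221 221 222 221 220 214 185 152 133 129 129 130 130 131 134 148 198 216
  221 219 213 220 221 221]
 [221 221 221 221 222 179 145 131 129 128 130 131 130 131 132 132 160 198
  217 221 221 222 221 221]
 [221 221 221 221 221 190 139 107 118 130 130 130 131 132 132 127 174 203
  217 221 221 221 221 221]
 [221 221 215 206 220 208 173 125  89  94 101 110 113 112 115 148 200 217
  220 221 220 221 221 221]
 [221 221 221 220 221 221 221 207 177 152 154 145 147 170 200 
[... 652 characters left out ...]
21 222 221 221 145  90  67  60  53  45  43  43 108 186 220 220 221
  221 221 220 221 221 221]
 [220 221 221 221 221 146  89  67  60  52  45  44  42 108 186 220 221 221
  221 221 221 221 221 221]
 [221 221 201 140 153  91  61  58  62  69  66  53  45  69 105 113 135 197
  221 221 221 221 221 221]
 [137 107 105  92 105 113 114 113 111 110 105 104 104 104 103 102  89  80
  101 144 185 218 221 222]
 [105 121 130 132 132 133 132 132 131 132 132 132 133 134 134 131 131 128
  117  94  65  80 146 188]
 [128 131 131 132 133 132 132 132 131 131 132 133 134 134 132 131 128 129
  130 132 129 122  96  70]
 [129 130 123 104 105  96  67  42  41  42  65  68  67  66  71  94 109 125
  133 133 132 131 129 130]]
```

Call:
move_arm([
  [0,0,0,0.0008,0.0032,-0.004,0.01],
  [0,0,0,0,0,-0.004,0.01],
  [0,0,0,0,0,0,0.01],
  [0,0,0,0,0,0,0.01],
  [0,0,0,0,0,0,0.01],
])

```text
clock: 8.2
eef_pos: [632.7, -256.2, 262.4]
tool_rot: [3.141, 0.0, 1.715]
force: [-0.7, 0.6, 0.2]
width: 16.4
gripper_force: 59.3
```

```bash
python3 - <<'E'
from h import *
st()
c=eyes.calibration("wrist");im,d=eyes.get_image("wrist");cv2.imwrite("w5raw.png",im)
st();np.savez("c5",p=c["position"],a=c["attitude"])
cr=im[170:240,280:360];cv2.imwrite("pics/w5.png",cv2.resize(cr,None,fx=8,fy=8,interpolation=cv2.INTER_CUBIC))
E
```

```text
{'clock': 8.2, 'eef_pos': [632.692, -256.192, 262.384], 'tool_rot': [3.141, 0.0, 1.715], 'force': [-0.713, 0.602, 0.204], 'torque': [0.035, -0.009, 0.029], 'width': 16.436, 'gripper_force': 59.305}
{'clock': 8.25, 'eef_pos': [632.682, -256.241, 262.429], 'tool_rot': [3.141, 0.0, 1.715], 'force': [0.101, 0.071, -0.389], 'torque': [0.03, 0.085, 0.02], 'width': 16.754, 'gripper_force': 59.306}
```

View pics/w5.png

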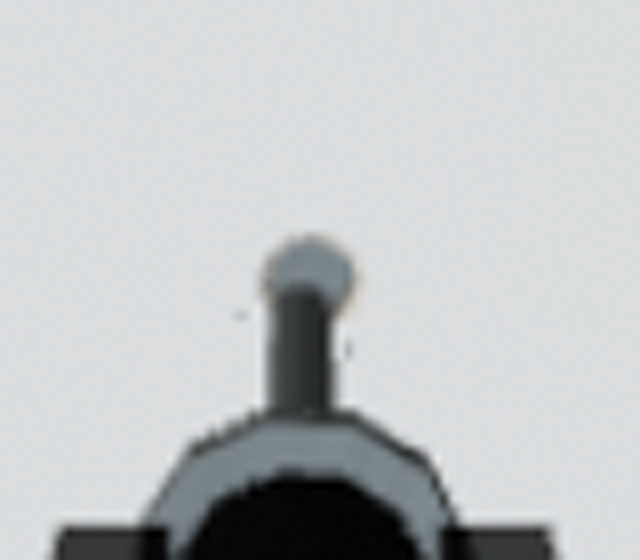

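```bash
python3 - <<'E'
from h import *
c=eyes.calibration("wrist");f=np.load("c5.npz");c["position"]=f["p"];c["attitude"]=f["a"]
a=hit(c,318.25,204.4,170);b=hit(c,317.1,208.9,182);print(a,b,a-b)
st()
E
```

```text
[ 633.60129526 -256.96852936  170.        ] [ 632.72034385 -257.02650778  182.        ] [  0.88095141   0.05797842 -12.        ]
{'clock': 8.25, 'eef_pos': [632.682, -256.241, 262.429], 'tool_rot': [3.141, 0.0, 1.715], 'force': [0.101, 0.071, -0.389], 'torque': [0.03, 0.085, 0.02], 'width': 16.754, 'gripper_force': 59.306}
```

Call:
move_arm([
  [0,0,0,0.0008,0,-0.003,0.01],
  [0,0,0,0,0,-0.003,0.01],
  [0,0,0,0,0,-0.002,0.01],
  [0,0,0,0,0,-0.0015,0.01],
  [0,0,0,0,0,-0.001,0.01],
])

```text
clock: 8.75
eef_pos: [633.4, -256.0, 251.6]
tool_rot: [-3.141, -0.0, 1.715]
force: [0.1, -0.7, -0.5]
width: 16.8
gripper_force: 59.3
```

Call:
move_arm([
  [0,0,0,0,0,-0.001,0.01],
  [0,0,0,0,0,-0.001,0.01],
  [0,0,0,0,0,0,0.01],
])

```text
clock: 9.05
eef_pos: [633.4, -256.0, 249.7]
tool_rot: [-3.141, -0.0, 1.715]
force: [-0.2, -0.7, -1.3]
width: 16.6
gripper_force: 59.3
```

Call:
move_arm([
  [0,0,0,0,0,-0.001,0.01],
  [0,0,0,0,0,-0.001,0.01],
  [0,0,0,0,0,0,0.01],
])

```text
clock: 9.35
eef_pos: [633.4, -256.0, 247.6]
tool_rot: [-3.141, -0.0, 1.715]
force: [-0.2, -0.7, -0.4]
width: 16.7
gripper_force: 59.3
```

In the hole. Feeling downward for the catch.

Call:
move_arm([
  [0,0,0,0,0,-0.0015,0.01],
  [0,0,0,0,0,-0.0015,0.01],
  [0,0,0,0,0,-0.0015,0.01],
  [0,0,0,0,0,-0.0015,0.01],
])

```text
clock: 9.75
eef_pos: [633.4, -256.0, 241.6]
tool_rot: [-3.142, -0.0, 1.715]
force: [-0.8, 0.5, -0.6]
width: 16.7
gripper_force: 59.3
```

Call:
move_arm([
  [0,0,0,0,0,-0.001,0.01],
  [0,0,0,0,0,-0.001,0.01],
  [0,0,0,0,0,0,0.01],
])

```text
clock: 10.05
eef_pos: [633.4, -256.0, 239.6]
tool_rot: [-3.141, -0.0, 1.715]
force: [0.5, 0.0, -0.7]
width: 16.3
gripper_force: 59.3
```

Call:
move_arm([
  [0,0,0,0,0,-0.001,0.01],
  [0,0,0,0,0,-0.001,0.01],
  [0,0,0,0,0,-0.001,0.01],
  [0,0,0,0,0,0,0.01],
])

```text
clock: 10.45
eef_pos: [633.4, -256.0, 236.6]
tool_rot: [-3.141, -0.0, 1.715]
force: [1.3, 0.2, -1.2]
width: 16.5
gripper_force: 59.3
```

Call:
move_arm([
  [0,0,0,0,0,-0.001,0.01],
  [0,0,0,0,0,-0.001,0.01],
  [0,0,0,0,0,-0.001,0.01],
  [0,0,0,0,0,0,0.01],
])

```text
clock: 10.85
eef_pos: [633.3, -256.0, 233.6]
tool_rot: [-3.141, -0.0, 1.715]
force: [-0.4, -0.7, -0.2]
width: 16.7
gripper_force: 59.3
```

Call:
move_arm([
  [0,0,0,0,0,-0.001,0.01],
  [0,0,0,0,0,-0.001,0.01],
  [0,0,0,0,0,-0.001,0.01],
  [0,0,0,0,0,0,0.01],
])

```text
clock: 11.25
eef_pos: [633.4, -256.0, 230.6]
tool_rot: [-3.141, -0.0, 1.715]
force: [0.2, 0.0, -0.7]
width: 16.6
gripper_force: 59.3
```

Call:
move_arm([
  [0,0,0,0,0,-0.001,0.01],
  [0,0,0,0,0,-0.001,0.01],
  [0,0,0,0,0,-0.001,0.01],
  [0,0,0,0,0,0,0.01],
])

```text
clock: 11.65
eef_pos: [633.3, -256.0, 227.6]
tool_rot: [-3.141, -0.0, 1.715]
force: [-0.9, 0.2, -0.3]
width: 16.9
gripper_force: 59.3
```

Call:
move_arm([
  [0,0,0,0,0,-0.001,0.01],
  [0,0,0,0,0,-0.001,0.01],
  [0,0,0,0,0,-0.001,0.01],
  [0,0,0,0,0,0,0.01],
])

```text
clock: 12.05
eef_pos: [633.3, -256.0, 224.6]
tool_rot: [-3.141, -0.0, 1.715]
force: [0.3, -0.3, -0.6]
width: 16.3
gripper_force: 59.3
```

Call:
move_arm([
  [0,0,0,0,0,-0.001,0.01],
  [0,0,0,0,0,-0.001,0.01],
  [0,0,0,0,0,-0.001,0.01],
  [0,0,0,0,0,0,0.01],
])

```text
clock: 12.45
eef_pos: [633.4, -256.0, 221.6]
tool_rot: [-3.141, -0.0, 1.715]
force: [0.8, -0.2, -1.4]
width: 16.8
gripper_force: 59.3
```

Call:
move_arm([
  [0,0,0,0,0,-0.001,0.01],
  [0,0,0,0,0,-0.001,0.01],
  [0,0,0,0,0,0,0.01],
])

```text
clock: 12.75
eef_pos: [633.4, -256.0, 219.7]
tool_rot: [-3.141, -0.0, 1.715]
force: [-0.4, 0.7, -1.1]
width: 16.5
gripper_force: 59.3
```

Call:
move_arm([
  [0,0,0,0,0,-0.001,0.01],
  [0,0,0,0,0,-0.001,0.01],
  [0,0,0,0,0,0,0.01],
])

```text
clock: 13.05
eef_pos: [633.7, -256.3, 218.9]
tool_rot: [3.141, 0.0, 1.715]
force: [-0.5, 0.3, 4.6]
width: 16.9
gripper_force: 60.2
```

Call:
move_arm([
  [0,0,0,0,0,-0.001,0.01],
  [0,0,0,0,0,-0.001,0.01],
  [0,0,0,0,0,-0.001,0.01],
  [0,0,0,0,0,0,0.01],
])

```text
clock: 13.45
eef_pos: [633.7, -256.4, 216.3]
tool_rot: [3.14, 0.001, 1.715]
force: [-1.7, 0.5, 7.7]
width: 16.7
gripper_force: 60.3
```

Call:
move_arm([
  [0,0,0,0,0,-0.001,0.01],
  [0,0,0,0,0,-0.001,0.01],
  [0,0,0,0,0,0,0.01],
])

```text
clock: 13.75
eef_pos: [633.8, -256.4, 214.3]
tool_rot: [3.14, 0.001, 1.715]
force: [-1.3, 1.2, 6.7]
width: 16.5
gripper_force: 60.3
```

Call:
move_arm([
  [0,0,0,0,0,-0.001,0.01],
  [0,0,0,0,0,-0.0005,0.01],
  [0,0,0,0,0,0,0.01],
])

```text
clock: 14.05
eef_pos: [633.7, -256.5, 212.5]
tool_rot: [3.14, 0.001, 1.715]
force: [-1.8, 0.1, 5.5]
width: 16.5
gripper_force: 60.0
```

```bash
python3 - <<'E'
from h import *
c=eyes.calibration("wrist");im,d=eyes.get_image("wrist");cv2.imwrite("w6raw.png",im)
q=finder.pinpoint("wrist","cover_pull");print([(w(c,x["location"]).round(1).tolist(),x["confidence"]) for x in q[:2]])
P,t=wcloud(c,d)
m=(d>0)&(P[...,2]>190)&(P[...,2]<206)&(np.hypot(P[...,0]-648,P[...,1]+198)<45)&(t<1.2);print(m.sum(),P[m].mean(0))
c=eyes.calibration("top");im,d=eyes.get_image("top");P=cloud(c,d)
m=(d>0)&(P[...,2]>188)&(P[...,2]<215)&(np.hypot(P[...,0]-640,P[...,1]+190)<60);print("tab was 646.5,-199.7 z199.5, now",P[m].mean(0),m.sum())
st()
E
```

```text
[([652.7, -181.9, 197.7], 0.76)]
1492 [ 652.28252948 -183.36214662  196.91878662]
tab was 646.5,-199.7 z199.5, now [ 652.14021314 -184.59404245  198.84787177] 46
{'clock': 14.2, 'eef_pos': [633.707, -256.488, 212.582], 'tool_rot': [3.14, 0.001, 1.715], 'force': [-0.874, -0.216, 5.537], 'torque': [0.144, 0.391, -0.03], 'width': 16.53, 'gripper_force': 60.039}
```

Call:
move_arm([
  [0,0,0,0,0,0.01,0.01],
  [0,0,0,0,0,0.02,0.01],
  [0,0,0,0,0,0.025,0.01],
  [0,0,0,0,0,0.025,0.01],
  [0,0,0,0,0,0.015,0.01],
])

```text
clock: 14.7
eef_pos: [634.0, -256.5, 308.9]
tool_rot: [3.139, 0.001, 1.715]
force: [0.2, -0.1, -0.9]
width: 16.5
gripper_force: 59.2
```

Call:
move_arm([
  [0,0,0,-0.005,0.03,0,0.01],
  [0,0,0,-0.009,0.048,0,0.01],
  [0,0,0,-0.009,0.048,0,0.01],
  [0,0,0,-0.009,0.048,0,0.01],
  [0,0,0,-0.009,0.048,0,0.01],
])

```text
clock: 15.2
eef_pos: [591.8, -32.3, 306.7]
tool_rot: [3.141, -0.0, 1.715]
force: [0.6, 0.1, -1.1]
width: 16.6
gripper_force: 59.3
```

Call:
move_arm([
  [0,0,0,-0.009,0.048,0,0.01],
  [0,0,0,-0.009,0.048,0,0.01],
  [0,0,0,-0.009,0.048,0,0.01],
  [0,0,0,-0.009,0.048,0,0.01],
  [0,0,0,-0.009,0.045,-0.02,0.01],
])

```text
clock: 15.7
eef_pos: [548.6, 205.7, 288.9]
tool_rot: [3.136, -0.002, 1.716]
force: [1.5, -0.2, -1.5]
width: 16.5
gripper_force: 59.3
```

Call:
move_arm([
  [0,0,0,-0.005,0.025,-0.02,0.01],
  [0,0,0,0,0,-0.03,0.01],
  [0,0,0,0,0,-0.02,0.01],
  [0,0,0,0,0,0,0.01],
  [0,0,0,0,0,0,0.01],
])

```text
clock: 16.2
eef_pos: [542.8, 227.7, 216.9]
tool_rot: [3.141, 0.0, 1.715]
force: [-0.3, -0.1, -0.4]
width: 16.4
gripper_force: 59.3
```

Call:
move_arm([
  [0,0,0,-0.0007,0,-0.025,0.01],
  [0,0,0,0,0,-0.02,0.01],
  [0,0,0,0,0,-0.01,0.01],
  [0,0,0,0,0,0,0.01],
  [0,0,0,0,0,0,0.01],
])

```text
clock: 16.7
eef_pos: [542.8, 228.0, 162.6]
tool_rot: [3.14, -0.001, 1.715]
force: [0.9, -0.3, -0.0]
width: 16.3
gripper_force: 59.3
```

```bash
python3 - <<'E'
from h import *
st()
c=eyes.calibration("wrist");im,d=eyes.get_image("wrist")
cr=im[170:270,270:370];cv2.imwrite("pics/w7.png",cr.repeat(6,0).repeat(6,1))
E
```

```text
{'clock': 16.7, 'eef_pos': [542.774, 227.974, 162.608], 'tool_rot': [3.14, -0.001, 1.715], 'force': [0.938, -0.337, -0.048], 'torque': [0.014, -0.035, 0.023], 'width': 16.346, 'gripper_force': 59.292}
```

View pics/w7.png

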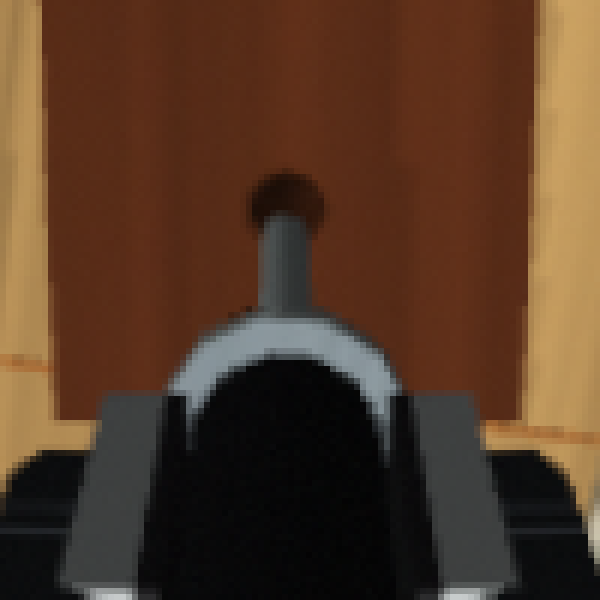

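Call:
move_arm([
  [0,0,0,0,0,-0.006,0.01],
  [0,0,0,0,0,-0.006,0.01],
  [0,0,0,0,0,-0.006,0.01],
  [0,0,0,0,0,0,0.01],
])

```text
clock: 17.15
eef_pos: [541.5, 227.9, 142.4]
tool_rot: [-3.141, 0.0, 1.715]
force: [0.5, 0.2, -0.2]
width: 16.6
gripper_force: 59.4
```

Call:
move_arm([
  [0,0,0,0,0,-0.015,0.01],
  [0,0,0,0,0,-0.015,0.01],
  [0,0,0,0,0,-0.01,0.01],
  [0,0,0,0,0,-0.005,0.01],
  [0,0,0,0,0,0,0.01],
])

```text
clock: 17.65
eef_pos: [541.6, 227.8, 97.8]
tool_rot: [-3.141, 0.0, 1.715]
force: [-0.8, 0.3, 0.2]
width: 16.4
gripper_force: 59.3
```

Call:
move_arm([
  [0,0,0,0,0,-0.002,0.01],
  [0,0,0,0,0,-0.001,0.01],
  [0,0,0,0,0,0,0.01],
])

```text
clock: 17.95
eef_pos: [541.8, 227.9, 95.6]
tool_rot: [3.141, -0.0, 1.715]
force: [0.2, -0.4, -0.6]
width: 16.7
gripper_force: 59.3
```

Call:
move_arm([
  [0,0,0,0,0,-0.0005,0.01],
  [0,0,0,0,0,-0.0005,0.01],
  [0,0,0,0,0,0,0.01],
])

```text
clock: 18.25
eef_pos: [541.9, 227.9, 95.4]
tool_rot: [3.141, -0.001, 1.715]
force: [-1.9, 0.6, 6.1]
width: 16.5
gripper_force: 60.2
```

Call:
move_arm([
  [0,0,0,0,0,0,0.025],
  [0,0,0,0,0,0,0.04],
  [0,0,0,0,0,0,0.04],
  [0,0,0,0,0,0,0.04],
])

```text
clock: 18.65
eef_pos: [541.7, 227.8, 94.2]
tool_rot: [-3.141, 0.0, 1.715]
force: [-0.4, -0.5, -0.1]
width: 40.0
gripper_force: 0.0
```

Call:
move_arm([
  [0,0,0,0,0,0.03,0.04],
  [0,0,0,0,0,0.04,0.04],
  [0,0,0,0,0,0.05,0.04],
  [0,0,0,0,0,0.03,0.01],
  [0,0,0,0,0,0,0],
])

```text
clock: 19.15
eef_pos: [544.7, 228.6, 249.2]
tool_rot: [3.132, -0.003, 1.715]
force: [-0.7, 0.6, -0.4]
width: 11.7
gripper_force: 0.0
```

```bash
python3 - <<'E'
from h import *
st()
c=eyes.calibration("wrist");im,d=eyes.get_image("wrist");P,t=wcloud(c,d)
for z0,z1 in((125,138),(74.5,80)):
    m=(d>0)&(P[...,2]>z0)&(P[...,2]<z1)&(np.hypot(P[...,0]-541,P[...,1]-227)<25)
    print(m.sum(), P[m].mean(0),np.percentile(P[m][:,2],90))
cv2.imwrite("pics/w8.png",im[100:300,220:420].repeat(3,0).repeat(3,1))
E
```

```text
{'clock': 19.15, 'eef_pos': [544.727, 228.614, 249.16], 'tool_rot': [3.132, -0.003, 1.715], 'force': [-0.708, 0.607, -0.434], 'torque': [-0.006, 0.0, -0.023], 'width': 11.746, 'gripper_force': 0.0}
313 [542.02415825 227.38054016 130.69985075] 131.9361978909747
96 [539.44609761 231.52268208  75.76341316] 77.1150083953357
```

View pics/w8.png

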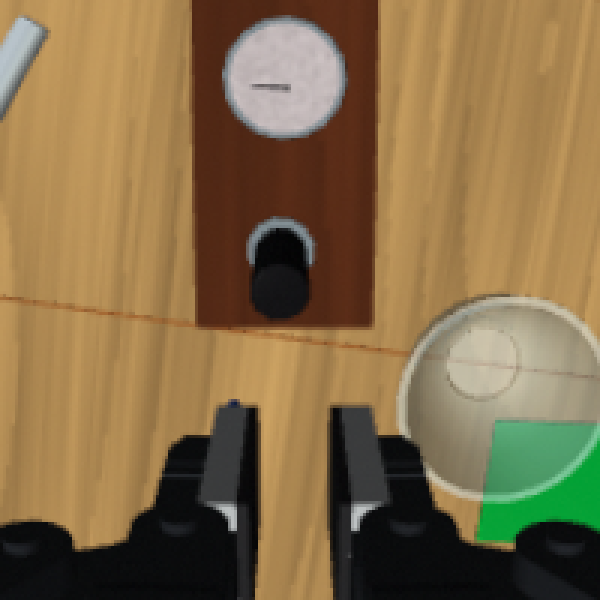

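Call:
move_arm([
  [0,0,-3,0.006,-0.027,0,0],
  [0,0,-4,0.01,-0.042,0,0],
  [0,0,-4,0.011,-0.047,0,0],
  [0,0,-4,0.011,-0.047,0,0],
  [0,0,-4,0.011,-0.047,0,0],
])

```text
clock: 19.7
eef_pos: [589.9, 16.3, 242.5]
tool_rot: [-3.139, 0.001, 1.381]
force: [-0.5, 0.5, -0.9]
width: 0.1
gripper_force: 0.0
```

Call:
move_arm([
  [0,0,-3.8,0.011,-0.047,0,0],
  [0,0,0,0.011,-0.047,0,0],
  [0,0,0,0.011,-0.047,0,0],
  [0,0,0,0.011,-0.045,0,0],
  [0,0,0,0.008,-0.03,0,0],
])

```text
clock: 20.2
eef_pos: [641.5, -202.4, 242.2]
tool_rot: [-3.139, 0.002, 1.314]
force: [-0.3, 0.5, 0.4]
width: 0.1
gripper_force: 0.0
```

Call:
move_arm([
  [0,0,0,0.0038,-0.008,0,0],
  [0,0,0,0,0,0,0],
  [0,0,0,0,0,0,0],
  [0,0,0,0,0,0,0],
])

```text
clock: 20.6
eef_pos: [646.6, -203.3, 243.7]
tool_rot: [-3.14, -0.002, 1.32]
force: [0.1, 0.1, -0.1]
width: 0.1
gripper_force: 0.0
```

Call:
move_arm([
  [0,0,0,-0.001,-0.004,0,0],
  [0,0,0,0,0,-0.02,0],
  [0,0,0,0,0,-0.02,0],
  [0,0,0,0,0,-0.012,0],
  [0,0,0,0,0,-0.006,0],
])

```text
clock: 21.1
eef_pos: [645.1, -209.3, 185.2]
tool_rot: [-3.14, -0.0, 1.318]
force: [-0.1, 0.1, 0.1]
width: 0.2
gripper_force: 0.0
```

Call:
move_arm([
  [0,0,0,0,0,0,0],
  [0,0,0,0,0,0,0],
])

```text
clock: 21.3
eef_pos: [646.0, -210.3, 187.1]
tool_rot: [3.14, 0.0, 1.318]
force: [0.1, 0.4, -0.1]
width: 0.1
gripper_force: 0.0
```

Call:
move_arm([
  [0,0,0,0.0018,0.007,-0.003,0],
  [0,0,0,0.0018,0.007,-0.002,0],
  [0,0,0,0.0032,0.0123,-0.002,0],
  [0,0,0,0.0032,0.0123,-0.002,0],
  [0,0,0,0,0,0,0],
])

```text
clock: 21.8
eef_pos: [656.5, -167.4, 176.6]
tool_rot: [-3.141, -0.003, 1.321]
force: [0.5, 0.8, -0.1]
width: 0.1
gripper_force: 0.0
```

```bash
python3 - <<'E'
from h import *
st();p=telemetry.read_state()["eef_pos"];print((p[0]-630.9)*.251+(p[1]+266.3)*.968,"want 96+2")
c=eyes.calibration("wrist");im,d=eyes.get_image("wrist")
print([(w(c,x["location"]).round(1).tolist(),x["confidence"]) for x in finder.pinpoint("wrist","cover_pull")[:2]])
E
```

```text
{'clock': 21.8, 'eef_pos': [656.512, -167.366, 176.608], 'tool_rot': [-3.141, -0.003, 1.321], 'force': [0.491, 0.825, -0.139], 'torque': [0.056, -0.002, 0.027], 'width': 0.089, 'gripper_force': 0.0}
102.19706500541103 want 96+2
[([662.6, -151.0, 193.4], 0.83)]
```

Call:
move_arm([
  [0,0,0,0.0031,0.0119,-0.0039,0],
  [0,0,0,0.0031,0.0119,-0.0039,0],
  [0,0,0,0.0029,0.0112,-0.0057,0],
  [0,0,0,0.0029,0.0112,-0.0057,0],
  [0,0,0,0,0,0,0],
])

```text
clock: 22.4
eef_pos: [667.8, -121.1, 156.6]
tool_rot: [-3.139, -0.003, 1.321]
force: [0.5, -0.3, 0.1]
width: -0.0
gripper_force: 0.0
```

Call:
move_arm([
  [0,0,0,0.0027,0.0103,-0.0073,0],
  [0,0,0,0.0027,0.0103,-0.0073,0],
  [0,0,0,0.0023,0.009,-0.0088,0],
  [0,0,0,0.0023,0.009,-0.0088,0],
  [0,0,0,0,0,0,0],
])

```text
clock: 22.9
eef_pos: [677.1, -83.3, 123.8]
tool_rot: [-3.138, -0.002, 1.32]
force: [-0.6, 0.6, -0.4]
width: -0.0
gripper_force: 0.0
```

Call:
move_arm([
  [0,0,0,0.002,0.0077,-0.0102,0],
  [0,0,0,0.002,0.0077,-0.0102,0],
  [0,0,0,0.0016,0.0062,-0.0112,0],
  [0,0,0,0.0016,0.0062,-0.0112,0],
  [0,0,0,0,0,0,0],
])

```text
clock: 23.4
eef_pos: [683.5, -56.4, 80.6]
tool_rot: [-3.137, -0.001, 1.319]
force: [0.1, -0.1, -0.5]
width: -0.1
gripper_force: 0.0
```

Call:
move_arm([
  [0,0,0,0.0012,0.0044,-0.012,0],
  [0,0,0,0.0012,0.0044,-0.012,0],
  [0,0,0,0,0,0,0],
  [0,0,0,0,0,0,0],
])

```text
clock: 23.8
eef_pos: [686.7, -49.8, 58.4]
tool_rot: [-3.14, -0.0, 1.318]
force: [1.2, 0.1, 0.3]
width: -0.3
gripper_force: 0.0
```

```bash
python3 - <<'E'
from h import *
st();p=telemetry.read_state()["eef_pos"];print((p[0]-630.9)*.251+(p[1]+266.3)*.968,"want 221, z 59")
c=eyes.calibration("wrist");im,d=eyes.get_image("wrist")
for x in finder.pinpoint("wrist","cover_pull")[:2]:
    q=w(c,x["location"]);s=(q[0]-630.9)*.251+(q[1]+266.3)*.968-67.5;print(q,x["confidence"],np.arctan2(s,q[2]-10),np.hypot(s,q[2]-10))
E
```

```text
{'clock': 23.8, 'eef_pos': [686.737, -49.761, 58.445], 'tool_rot': [-3.14, -0.0, 1.318], 'force': [1.183, 0.104, 0.31], 'torque': [0.007, -0.03, -0.012], 'width': -0.345, 'gripper_force': 0.0}
223.624566822111 want 221, z 59
[695.18906817 -26.86567661  60.39631875] 0.74 1.2983952526661249 187.31574793430408
```

Now the last stretch to the stop.

Call:
move_arm([
  [0,0,0,0.0007,0.0026,-0.008,0],
  [0,0,0,0.0007,0.0026,-0.008,0],
  [0,0,0,0,0,-0.005,0],
  [0,0,0,0,0,-0.003,0],
  [0,0,0,0,0,0,0],
])

```text
clock: 24.4
eef_pos: [688.2, -44.5, 34.4]
tool_rot: [-3.141, -0.0, 1.318]
force: [-0.0, 0.2, 0.2]
width: 0.1
gripper_force: 0.0
```

Call:
move_arm([
  [0,0,0,0,0,-0.001,0],
  [0,0,0,0,0,-0.001,0],
  [0,0,0,0,0,0,0],
])

```text
clock: 24.7
eef_pos: [688.6, -45.0, 33.8]
tool_rot: [3.142, -0.0, 1.317]
force: [-0.7, 0.5, 2.8]
width: -0.2
gripper_force: 1.6
```

Call:
move_arm([
  [0,0,0,0,0,-0.0015,0],
  [0,0,0,0,0,-0.0015,0],
  [0,0,0,0,0,0,0],
])

```text
clock: 25.0
eef_pos: [688.8, -45.0, 33.2]
tool_rot: [3.141, -0.001, 1.317]
force: [-5.8, 0.5, 17.4]
width: -0.4
gripper_force: 9.2
```

Call:
move_arm([
  [0,0,0,0,0,0.02,0],
  [0,0,0,0,0,0.04,0],
  [0,0,0,0,0,0.045,0],
  [0,0,0,-0.02,0.01,0.045,0],
  [0,0,0,-0.03,0.02,0.04,0],
])

```text
clock: 25.5
eef_pos: [641.7, -18.5, 219.5]
tool_rot: [3.138, 0.001, 1.315]
force: [0.3, 1.5, 0.3]
width: 0.2
gripper_force: 0.0
```

Call:
move_arm([
  [0,0,0,-0.03,0.02,0.04,0],
  [0,0,0,-0.03,0.02,0,0],
  [0,0,0,0,0,0,0],
  [0,0,0,0,0,0,0],
])

```text
clock: 25.9
eef_pos: [582.8, 22.8, 254.5]
tool_rot: [3.141, -0.001, 1.319]
force: [0.5, -0.4, 0.4]
width: -0.0
gripper_force: 0.0
```

```bash
python3 - <<'E'
from h import *
st()
for n in("side","top"):
    c=eyes.calibration(n);im,d=eyes.get_image(n);o=np.load(n+".npy");P=cloud(c,d);f=np.array([.251,.968])
    s=(P[...,:2]-[630.9,-266.3])@f; l=(P[...,:2]-[630.9,-266.3])@[-.968,.251]
    m=(d>0)&(s>225)&(s<252)&(abs(l)<25)&(P[...,2]<60)
    if m.any(): print("tab",m.sum(),P[m].mean(0),s[m].max())
    for x in finder.pinpoint(n,"cover_pull")[:1]:
        q=w(c,x["location"]);ss=(q[:2]-[630.9,-266.3])@f-67.5;print(q,np.arctan2(ss,q[2]-10))
    for k in("key","thermometer","ice_pick","custard_cup"):
        print(n,k,[w(c,q["location"]).round().tolist() for q in finder.pinpoint(n,k)[:2]])
E
```

```text
{'clock': 25.9, 'eef_pos': [582.783, 22.806, 254.519], 'tool_rot': [3.141, -0.001, 1.319], 'force': [0.474, -0.409, 0.414], 'torque': [-0.004, -0.006, -0.002], 'width': -0.046, 'gripper_force': 0.0}
tab 200 [690.58300642 -33.8300732   18.67557569] 251.94144735497053
[696.10813468 -19.43999874  32.44607247] 1.4518568699765038
side key [[533.0, 134.0, 58.0], [542.0, 229.0, 72.0]]
side thermometer [[534.0, 289.0, 70.0]]
side ice_pick [[525.0, 341.0, 74.0]]
side custard_cup [[640.0, 175.0, -3.0]]
tab 128 [690.24695095 -35.08605231  34.18407255] 251.8517804199005
[690.86053613 -20.76158211  33.37332728] 1.4452751703944235
top key [[526.0, 343.0, 67.0], [541.0, 228.0, 72.0]]
top thermometer [[533.0, 286.0, 72.0]]
top ice_pick [[524.0, 343.0, 70.0]]
top custard_cup [[643.0, 174.0, 5.0]]
```

```bash
python3 -c "
from cell import ctrl
print(ctrl.finish_job())"
```

```text
the job is handed in; nothing more can be done
None
```

I handed the job in at about 26 s: the catch was tripped with at most about 8 N read between presses, the key is back upright and home in its hole, and the cover is down at its stop (about 1.45 rad). The thermometer, ice pick, custard cup and blue look-alike measured where they started; I did not re-measure the spatula, scoop or trivet, which the arm never went near.

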